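# Fetch the clay jar from behind the bottles and weigh it

## Task

The jar with the black lid stands in the back row of the orange-rimmed stock tray. First move only the two bottles standing right in front of it, upright, onto the blue mat; then set the jar gently in the middle of the balance's pan, and after that stand each bottle back in the middle of the coaster that has the colour of its cap. Do not tip anything over, and leave the jar with the white lid where it is.

Things in the scene. Friction and masses are not known exactly. Their poses are not given: they have to be found in the camera images.
- amber_bottle: Amber glass bottle, white label, with a red cap, 56 mm across, 150 mm tall, 0.14 to 0.28 kg. Straight wall from the base to 102 mm, then narrowing to a cap 32 mm across that fills the top 22 mm. Origin: centre of its base, z up; round, yaw means nothing. Starts upright on the red coaster, its own place. Gripped from above with the TCP 80 mm above the base, the fingertips pass over the jars.
- white_bottle: White plastic bottle with a green cap, 54 mm across, 155 mm tall, 0.14 to 0.28 kg. Straight wall from the base to 107 mm, then narrowing to a cap 32 mm across that fills the top 22 mm. Origin: centre of its base, z up; round, yaw means nothing. Starts upright on the green coaster, its own place. Gripped from above with the TCP 80 mm above the base, the fingertips pass over the jars.
- metal_bottle: Bare aluminium bottle with a yellow cap, 54 mm across, 145 mm tall, 0.14 to 0.28 kg. Straight wall from the base to 97 mm, then narrowing to a cap 32 mm across that fills the top 22 mm. Origin: centre of its base, z up; round, yaw means nothing. Starts upright on the yellow coaster, its own place. Gripped from above with the TCP 80 mm above the base, the fingertips pass over the jars.
- clay_jar: The wanted jar: low, black lid, green body. 52 mm tall, 53 mm across, lid 56 mm across over the top 18 mm, 0.15 kg. Origin: centre of its base, z up. Starts on the tray floor in the back row, midway between two neighbouring bottles, 52 mm behind the line of their centres (about 10 mm of air to each). Grip it across the row (fingers before and behind it), TCP 32 mm above its base.
- cream_jar: The other jar: low, white lid, brick-red body; stays. 52 mm tall, 53 mm across, lid 56 mm across over the top 18 mm, 0.15 kg. Origin: centre of its base, z up. Starts on the tray floor in the back row, midway between two neighbouring bottles, 52 mm behind the line of their centres (about 10 mm of air to each). The jars are 78 mm apart.
- red_coaster: Round red disc, 68 mm across, 4 mm thick, fixed; its rim shows around the bottle with the red cap, whose place it is. Origin: centre of its underside, z up, x across the row from the bottles towards the jars, y along the row. The three coasters stand in a straight row at 78 mm pitch on the 6 mm thick floor of a fixed tray (orange rim 14 mm high, 182 x 282 mm outside, turned up to 0.15 rad).
- green_coaster: Round green disc, 68 mm across, 4 mm thick, fixed; its rim shows around the bottle with the green cap, whose place it is. Origin: centre of its underside, z up, x across the row from the bottles towards the jars, y along the row. The three coasters stand in a straight row at 78 mm pitch on the 6 mm thick floor of a fixed tray (orange rim 14 mm high, 182 x 282 mm outside, turned up to 0.15 rad).
- yellow_coaster: Round yellow disc, 68 mm across, 4 mm thick, fixed; its rim shows around the bottle with the yellow cap, whose place it is. Origin: centre of its underside, z up, x across the row from the bottles towards the jars, y along the row. The three coasters stand in a straight row at 78 mm pitch on the 6 mm thick floor of a fixed tray (orange rim 14 mm high, 182 x 282 mm outside, turned up to 0.15 rad).
- side_mat: Thin blue mat, 220 (its x) by 160 (its y) by 3 mm, fixed flat on the bench left or right of the tray: the side area. Origin: centre of its underside, z up. Empty at the start.
- balance: White bench balance, fixed, left or right of the tray, with the mat on the other. Housing 220 (its x) by 160 (its y) by 45 mm high, its centre 20 mm to the -x side of the origin. Round steel pan 120 mm across, flat, rigid, its top 60 mm above the bench. Origin: on the bench under the pan's centre, z up.
There are look-alikes about, which are no part of the job. Leave any purple or turquoise look-alike of the white_bottle alone.

How it is judged (in metres and radians):
On the way, in this order (a step that is already met when the one before it is completed fails the run):
1. the two bottles in front of the black-lidded jar stand released on the blue mat; that jar and the third bottle have not been moved (20 mm) (distance of clay_jar from where it was at the start of the episode below 0.02 m and ((horizontal distance between clay_jar and red_coaster below 0.095 m and (x of amber_bottle in the frame of side_mat between -0.11 and 0.11 m and y of amber_bottle in the frame of side_mat between -0.08 and 0.08 m and z of amber_bottle in the frame of side_mat between 0 and 0.008 m and linear speed of amber_bottle below 0.02 m/s and angle between amber_bottle's own z axis and vertical below 0.2 rad and contact force between the fingers and amber_bottle below 0.3 N)) or (horizontal distance between clay_jar and red_coaster above 0.095 m and distance of amber_bottle from where it was at the start of the episode below 0.02 m)) and ((horizontal distance between clay_jar and green_coaster below 0.095 m and (x of white_bottle in the frame of side_mat between -0.11 and 0.11 m and y of white_bottle in the frame of side_mat between -0.08 and 0.08 m and z of white_bottle in the frame of side_mat between 0 and 0.008 m and linear speed of white_bottle below 0.02 m/s and angle between white_bottle's own z axis and vertical below 0.2 rad and contact force between the fingers and white_bottle below 0.3 N)) or (horizontal distance between clay_jar and green_coaster above 0.095 m and distance of white_bottle from where it was at the start of the episode below 0.02 m)) and ((horizontal distance between clay_jar and yellow_coaster below 0.095 m and (x of metal_bottle in the frame of side_mat between -0.11 and 0.11 m and y of metal_bottle in the frame of side_mat between -0.08 and 0.08 m and z of metal_bottle in the frame of side_mat between 0 and 0.008 m and linear speed of metal_bottle below 0.02 m/s and angle between metal_bottle's own z axis and vertical below 0.2 rad and contact force between the fingers and metal_bottle below 0.3 N)) or (horizontal distance between clay_jar and yellow_coaster above 0.095 m and distance of metal_bottle from where it was at the start of the episode below 0.02 m))), for 0.2 s.
2. the black-lidded jar stands released in the middle of the pan (15 mm), while both bottles are still off their coasters (horizontal distance between clay_jar and balance below 0.015 m and z of clay_jar in the frame of balance between 0.056 and 0.065 m and linear speed of clay_jar below 0.02 m/s and angle between clay_jar's own z axis and vertical below 0.2 rad and contact force between the fingers and clay_jar below 0.3 N and (((x of amber_bottle in the frame of side_mat between -0.11 and 0.11 m and y of amber_bottle in the frame of side_mat between -0.08 and 0.08 m and z of amber_bottle in the frame of side_mat between 0 and 0.008 m and linear speed of amber_bottle below 0.02 m/s and angle between amber_bottle's own z axis and vertical below 0.2 rad and contact force between the fingers and amber_bottle below 0.3 N) and (x of white_bottle in the frame of side_mat between -0.11 and 0.11 m and y of white_bottle in the frame of side_mat between -0.08 and 0.08 m and z of white_bottle in the frame of side_mat between 0 and 0.008 m and linear speed of white_bottle below 0.02 m/s and angle between white_bottle's own z axis and vertical below 0.2 rad and contact force between the fingers and white_bottle below 0.3 N)) or ((x of amber_bottle in the frame of side_mat between -0.11 and 0.11 m and y of amber_bottle in the frame of side_mat between -0.08 and 0.08 m and z of amber_bottle in the frame of side_mat between 0 and 0.008 m and linear speed of amber_bottle below 0.02 m/s and angle between amber_bottle's own z axis and vertical below 0.2 rad and contact force between the fingers and amber_bottle below 0.3 N) and (x of metal_bottle in the frame of side_mat between -0.11 and 0.11 m and y of metal_bottle in the frame of side_mat between -0.08 and 0.08 m and z of metal_bottle in the frame of side_mat between 0 and 0.008 m and linear speed of metal_bottle below 0.02 m/s and angle between metal_bottle's own z axis and vertical below 0.2 rad and contact force between the fingers and metal_bottle below 0.3 N)) or ((x of white_bottle in the frame of side_mat between -0.11 and 0.11 m and y of white_bottle in the frame of side_mat between -0.08 and 0.08 m and z of white_bottle in the frame of side_mat between 0 and 0.008 m and linear speed of white_bottle below 0.02 m/s and angle between white_bottle's own z axis and vertical below 0.2 rad and contact force between the fingers and white_bottle below 0.3 N) and (x of metal_bottle in the frame of side_mat between -0.11 and 0.11 m and y of metal_bottle in the frame of side_mat between -0.08 and 0.08 m and z of metal_bottle in the frame of side_mat between 0 and 0.008 m and linear speed of metal_bottle below 0.02 m/s and angle between metal_bottle's own z axis and vertical below 0.2 rad and contact force between the fingers and metal_bottle below 0.3 N)))), for 0.2 s.
At the end, for the whole second after the job is handed in: The black-lidded jar stands upright on the pan within 15 mm of its centre; all three bottles stand upright on the coasters of their cap colours, each within 12 mm of the coaster's centre; the white-lidded jar is within 20 mm of its start; everything is released and at rest (horizontal distance between clay_jar and balance below 0.015 m and z of clay_jar in the frame of balance between 0.056 and 0.065 m and linear speed of each of clay_jar, amber_bottle, white_bottle, metal_bottle below 0.02 m/s and angle between each of clay_jar, amber_bottle, white_bottle, metal_bottle's own z axis and vertical below 0.2 rad and contact force between the fingers and clay_jar below 0.3 N and horizontal distance between amber_bottle and red_coaster below 0.012 m and z of amber_bottle in the frame of red_coaster between 0.001 and 0.008 m and contact force between the fingers and amber_bottle below 0.3 N and horizontal distance between white_bottle and green_coaster below 0.012 m and z of white_bottle in the frame of green_coaster between 0.001 and 0.008 m and contact force between the fingers and white_bottle below 0.3 N and horizontal distance between metal_bottle and yellow_coaster below 0.012 m and z of metal_bottle in the frame of yellow_coaster between 0.001 and 0.008 m and contact force between the fingers and metal_bottle below 0.3 N and distance of cream_jar from where it was at the start of the episode below 0.02 m); the robot touches nothing.
It fails at once if a bottle or jar is tipped over (more than 0.7 rad) (angle between any of amber_bottle, white_bottle, metal_bottle, clay_jar, cream_jar's own z axis and vertical above 0.7 rad).
It fails at once if the white-lidded jar is moved by more than 20 mm (distance of cream_jar from where it was at the start of the episode above 0.02 m).
It fails at once if the jar is dropped or pressed hard on the balance (more than 40 N) (contact force between clay_jar and balance above 40 N).
It also fails if it takes over 136 s, if anything falls off the work surface, if the arm or the gripper's body presses on something with over 40 N, if the wrist force passes 120 N, or if a joint passes its speed limit or range.

## Robot

A 6-joint arm with a two-finger parallel gripper is mounted at the origin on the work surface. World frame = base frame: x ahead of the robot, y to its left, z up, the work surface at z = 0. Lengths are in m, angles in degrees, forces in N, time in s.
With the tool pointing down it reaches from about 0.3 to 0.775 m from the base axis. Payload 14.6 kg.
Tool frame: the origin (TCP) lies between the finger pads, 19 mm behind the fingertips; this is the grasp point; z points along the fingers, y is the line along which they close (so a half turn about z gives the same grasp; the last joint's range is limited). The gripper opens to 94 mm and grips with 3 to 60 N. Pads are 16 mm wide; open, the fingers measure 119 mm over their backs; the gripper's body (75 mm by 177 mm) begins 78 mm behind the grasp point.
Start: joints at [62.59, 17.183, 87.147, -0, 75.671, -3.816], TCP at [0.22, 0.504, 0.224] pointing down, gripper open.
Joint ranges: [-173.82, 173.82], [-45.26, 126.66], [13.44, 144.39], [-59.66, 239.66], [0, 175.72], [-146.38, 146.38]. Speed limits (degrees/s): [127.2, 127.2, 147.25, 180, 180, 180].

## Interface

Orientations are given as a 3x3 rotation matrix whose columns are the frame's x, y, z axes.
In Python, from plant import env gives the robot as it stands.
- The arm moves only by the tool step_arm, never from a script. Its argument "deltas" is text: rows parted by semicolons, each of 7 numbers parted by spaces: the shift along the tool's x, y, z in cm, then the turn, a rotation vector about the tool's x, y, z in degrees, then the closure, from 0 (fully open) to 1 (shut). In form: tx ty tz rx ry rz grip; .... A call has 1 to 5 rows; each row is the pose to reach, as a shift and turn from the pose commanded when the call began, along the tool's axes at that moment; what a row does not reach only later rows make up. A row lasts 1/8 s, in which the tool goes at most 62.5 mm and 10.7 degrees, less where a joint would pass 70% of its speed; a pose out of reach is approached as far as the arm can. A call with a gripper value outside its range is refused whole. The fingers move at their own pace and stop on an object; the grip force is fixed at half the most. Time passes only in rows, so rows that repeat a pose let the fingers close. It gives the time, the measured TCP pose, the force, the opening and the grip force at its end, in the units of the state.
- env.observe(): the state, without advancing time (a new reading comes with each control period).
- env.capture(name): name is "side" or "top"; returns a dict with "image" (400x640x3 uint8, red, green, blue), "mtx" (3x3 intrinsics, pixels), "extrinsics" (4x4, takes a point from camera to world coordinates). Camera axes: x right, y up, looking along -z (the intrinsics and any distortion apply to the point x, -y, -z); pixel columns grow to the right and rows downward; lengths in m; the calibration is good to about 2 mm. A picture is of the moment at which its call begins. There is no depth.
- env.close_job(): hands the job in; it is judged then, once.
The state is a dict: "t": time; "q": joint angles; "joint_vel": joint speeds; "tau": joint torques, N m; "eef_pos": TCP position; "ee_rot": TCP orientation; "ft_force": force on the tool from outside, world axes, zero at the start; "torque": the same for the moment, N m; "opening": finger opening in m; "grasp_force": force on a finger pad.
Only numpy, scipy, OpenCV 4.12 (cv2) and the standard library are available. Lean on these libraries where they do the work, as an engineer would, in place of code of your own. Each camera call takes 0.05 s, during which the arm holds its last target. There are 200 camera calls.

## Working session

There is one attempt and no reset: what is moved stays moved. The work goes in short steps, Python scripts to look and compute and a tool call to move; the robot and the scene stay as the last step left them, time stands still between calls to the robot, and variables do not carry over. Pictures are saved under pics/ and viewed, at most 14 in all, crops included, and the job is handed in when it is done.

Besides the shell and the picture viewer there is one more tool, called by a JSON object that holds its "api" and its "payload". step_arm: Moves the arm, as the interface text tells. Its arguments: {"type":"object","properties":{"deltas":{"type":"string"}},"required":["deltas"]}

```bash
mkdir -p pics; python3 - <<'E'
from plant import env
import cv2,numpy as np
for n in("top","side"):
    c=env.capture(n); cv2.imwrite(f"pics/{n}0.png",c["image"][:,:,::-1]); np.savez(f"{n}0.npz",**c)
    print(n,c["mtx"].tolist(),np.round(c["extrinsics"],3).tolist(),[k for k in c])
s=env.observe();print(s["t"],s["eef_pos"],np.round(s["ee_rot"],3).tolist(),s["opening"])
E
```

```text
top [[387.86478933432335, 0.0, 318.9556117106117], [0.0, 387.86478933432335, 205.77856470442438], [0.0, 0.0, 1.0]] [[-0.006, 0.997, -0.073, 0.504], [-1.0, -0.006, 0.006, 0.001], [0.006, 0.073, 0.997, 0.837], [0.0, 0.0, 0.0, 1.0]] ['image', 'mtx', 'extrinsics']
side [[453.56754577914336, 0.0, 320.1254367059796], [0.0, 453.56754577914336, 205.18458987445692], [0.0, 0.0, 1.0]] [[-0.91, 0.296, -0.29, 0.295], [-0.414, -0.659, 0.628, 0.581], [-0.006, 0.692, 0.722, 0.697], [0.0, 0.0, 0.0, 1.0]] ['image', 'mtx', 'extrinsics']
0.1 [0.22003896 0.50382517 0.2237375 ] [[-0.916, 0.4, -0.0], [0.4, 0.916, -0.001], [0.0, -0.001, -1.0]] 0.09417855638968504
```

View pics/top0.png

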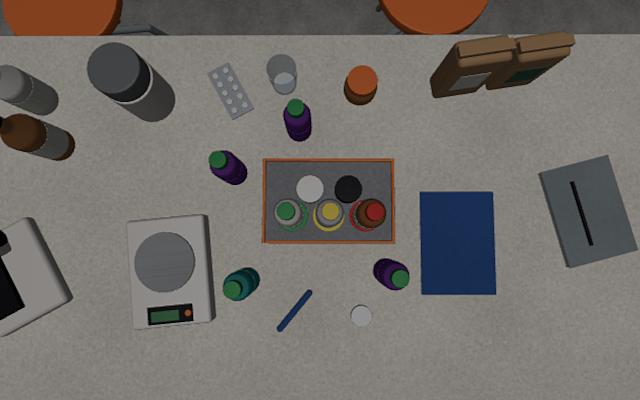

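View pics/side0.png

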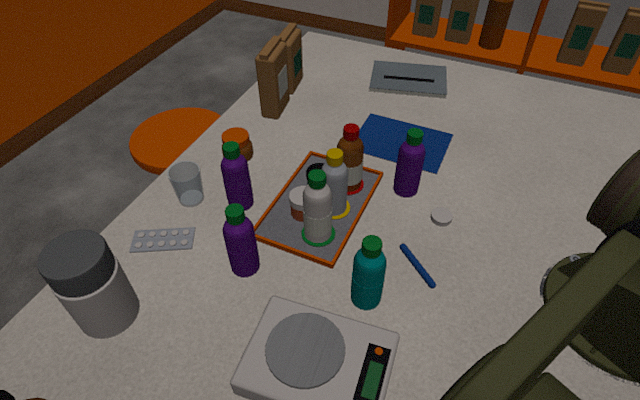

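Black-lidded jar at top-view (348,188), between the yellow cap (329,213) and the red cap (371,212). The white-lidded jar is at (310,188), between green and yellow. So the bottles to move are amber and metal. The mat spans (420–496,192–294) on the right and the pan is at (165,262) on the left. The purple and turquoise look-alikes lie outside the tray.

```bash
cat > h.py <<'E'
import numpy as np,cv2
def ray(c,uv,z):
    K,T=c["mtx"],c["extrinsics"]; uv=np.atleast_2d(uv).astype(float)
    d=np.c_[(uv-K[:2,2])/[K[0,0],K[1,1]],np.ones(len(uv))]*[1,-1,-1]
    d=d@T[:3,:3].T; o=T[:3,3]
    return o+d*((z-o[2])/d[:,2])[:,None]
def blob(img,box,lo,hi,mode="all"):
    u0,v0,u1,v1=box; hsv=cv2.cvtColor(np.ascontiguousarray(img[v0:v1,u0:u1]),cv2.COLOR_RGB2HSV)
    m=cv2.inRange(hsv,np.array(lo),np.array(hi))
    n,l,s,c=cv2.connectedComponentsWithStats(m); i=1+np.argmax(s[1:,4])
    return (c[i]+[u0,v0],s[i,4],(l==i).astype(np.uint8))
def delta(s,target,yaw=None):
    """tool-frame shift in cm and rz (deg) to target; yaw = wanted heading of tool y (deg)"""
    R=s["ee_rot"]; d=R.T@(np.array(target)-s["eef_pos"])*100
    y=np.degrees(np.arctan2(R[1,1],R[0,1])); return np.round(d,2),None if yaw is None else round((y-yaw+180)%360-180,1)
E
python3 - <<'E'
from h import *
t=np.load("top0.npz");s=np.load("side0.npz");I=t["image"];J=s["image"]
def rep(n,c,b,z): print(n,np.round(b[0],1),b[1],np.round(ray(c,b[0],z)[0],4))
# caps in top
for n,bx,lo,hi,h in(("redcap",(360,195,390,230),(0,150,100),(6,255,255),.160),("yelcap",(315,198,345,222),(22,120,120),(32,255,255),.155),("grncap",(270,198,300,222),(45,100,60),(80,255,255),.165)):
    rep(n,t,blob(I,bx,lo,hi),h)
rep("black",t,blob(I,(330,170,368,203),(0,0,0),(180,255,50)),.058)
rep("white",t,blob(I,(292,170,328,203),(0,0,150),(180,60,255)),.058)
# mat, tray outlines
b=blob(I,(405,180,510,305),(100,120,50),(125,255,255)); q=cv2.minAreaRect(cv2.findNonZero(b[2])); P=cv2.boxPoints(q)+[405,180]
print("mat",np.round(ray(t,P,.003)[:,:2],3).tolist(),ray(t,P.mean(0),.003)[0])
b=blob(I,(255,150,405,250),(5,130,90),(18,255,255)); q=cv2.minAreaRect(cv2.findNonZero(b[2])); P=cv2.boxPoints(q)+[255,150]
W=ray(t,P,.014);print("tray",P.round(1).tolist(),np.round(W[:,:2],3).tolist(),W.mean(0),np.linalg.norm(W[0]-W[1]),np.linalg.norm(W[1]-W[2]))
# pan
g=cv2.cvtColor(I,cv2.COLOR_RGB2GRAY)[210:335,120:220]
m=((g>70)&(g<150)).astype(np.uint8)
for th in (120,130,140,150,160):
    m=(g<th).astype(np.uint8); n,l,st,c=cv2.connectedComponentsWithStats(m,connectivity=4); i=l[52,45]
    if i: 
        e=cv2.fitEllipse(max(cv2.findContours((l==i).astype(np.uint8),0,1)[0],key=len)); print(th,st[i],e,ray(t,np.array(e[0])+[120,210],.06)[0])
# side caps
for n,bx,lo,hi,h in(("redcap",(335,115,365,145),(0,150,80),(6,255,255),.149),("yelcap",(320,140,350,175),(22,120,100),(32,255,255),.144),("grncap",(300,165,332,192),(45,100,40),(80,255,255),.154)):
    rep(n,s,blob(J,bx,lo,hi),h)
cv2.imwrite("pics/crop.png",cv2.resize(I[150:320,120:510],(780,340),interpolation=2)[:,:,::-1])
E
```

```text
redcap [374.8 211.2] 224 [ 0.5429 -0.1004  0.16  ]
yelcap [330.  210.7] 226 [ 0.5445 -0.0223  0.155 ]
grncap [285.2 210.7] 234 [0.5445 0.0558 0.165 ]
black [347.7 188.9] 603 [ 0.5944 -0.0618  0.058 ]
white [314.  199.1] 13 [0.574  0.0065 0.058 ]
mat [[0.593, -0.222], [0.595, -0.382], [0.376, -0.377], [0.375, -0.22]] [ 0.4837628 -0.3003914  0.003    ]
tray [[262.0, 159.0], [394.0, 159.0], [394.0, 242.0], [262.0, 242.0]] [[0.665, 0.118], [0.663, -0.166], [0.486, -0.162], [0.488, 0.117]] [ 0.57548299 -0.02315566  0.014     ] 0.2833701663916379 0.17760995334480345
120 [  14   21   62   62 2950] ((44.23524856567383, 51.73018264770508), (59.408775329589844, 61.39410400390625), 50.264984130859375) [0.45077008 0.3040731  0.06      ]
130 [  14   21   62   62 2986] ((44.23345947265625, 51.8170280456543), (59.636051177978516, 61.93051528930664), 55.52583694458008) [0.45059921 0.30407273 0.06      ]
140 [    0     0   100   125 10502] ((49.5, 62.0), (115.59803009033203, 148.9468994140625), 0.0) [0.4305307  0.29321481 0.06      ]
150 [    0     0   100   125 12472] ((49.5, 62.0), (115.59803009033203, 148.9468994140625), 0.0) [0.4305307  0.29321481 0.06      ]
160 [    0     0   100   125 12500] ((49.5, 62.0), (115.59803009033203, 148.9468994140625), 0.0) [0.4305307  0.29321481 0.06      ]
redcap [351.1 127.8] 101 [ 0.5481 -0.1156  0.149 ]
yelcap [334.5 153. ] 146 [ 0.5497 -0.0357  0.144 ]
grncap [316.8 178.3] 298 [0.5463 0.0519 0.154 ]
```

View pics/crop.png

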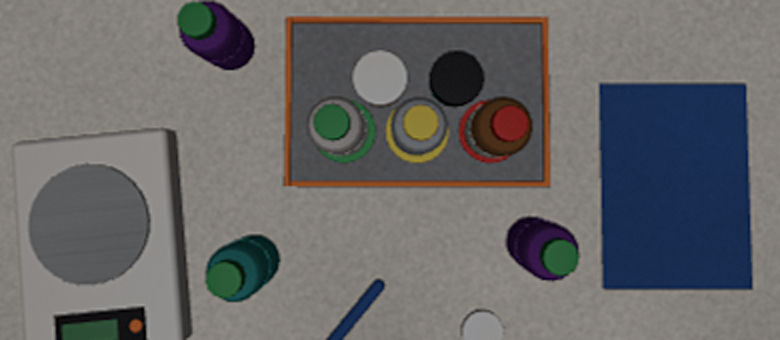

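The crop confirms the black-lidded jar (348,188) sits behind the yellow and red caps. The cap pitch comes out at 78.1 mm, and the jar is 51 mm behind the row, as specified. I start with amber, gripping across the row (tool y along world x).

```bash
python3 - <<'E'
from plant import env
from h import *
s=env.observe()
for f in([.36,.25,.30],[.543,-.1004,.28]): print(delta(s,f,-.6))
E
```

```text
(array([-22.99, -17.67,  -7.61]), np.float64(67.0))
(array([-53.78, -42.45,  -5.59]), np.float64(67.0))
```

{"api": "step_arm", "payload": {"deltas": "-4 -3 -7.5 0 0 10 0; -9 -7 -7.5 0 0 20 0; -14 -11 -7.5 0 0 30 0; -19 -14.5 -7.5 0 0 40 0; -23 -17.7 -7.5 0 0 50 0"}}

```text
t: 0.72
eef_pos: [0.3567, 0.2551, 0.2992]
ee_rot: [[-0.277, 0.961, 0.0], [0.961, 0.277, 0.0], [0.0, 0.0, -1.0]]
ft_force: [1.4, 0.6, 0.1]
opening: 0.0942
grasp_force: 0.0
```

```bash
python3 - <<'E'
from plant import env
from h import *
s=env.observe(); print(s["t"],s["eef_pos"],np.round(s["ee_rot"],3).tolist())
print(delta(s,[.543,-.1004,.28],-.6))
E
```

```text
0.725 [0.35668587 0.25513734 0.29919841] [[-0.277, 0.961, 0.0], [0.961, 0.277, 0.0], [0.0, 0.0, -1.0]]
(array([-39.32,   8.05,   1.92]), np.float64(16.7))
```

{"api": "step_arm", "payload": {"deltas": "-5.5 1.1 0 0 0 6 0; -11.5 2.3 0 0 0 12 0; -17.5 3.5 0 0 0 17 0; -23.5 4.7 1 0 0 17 0; -29.5 5.9 1 0 0 17 0"}}

```text
t: 1.35
eef_pos: [0.4964, -0.0114, 0.2885]
ee_rot: [[0.011, 1.0, -0.001], [1.0, -0.011, 0.0], [0.0, -0.001, -1.0]]
ft_force: [0.9, 0.6, 0.5]
opening: 0.0938
grasp_force: 0.0
```

{"api": "step_arm", "payload": {"deltas": "0 0 0 0 0 0 0"}}

```text
t: 1.48
eef_pos: [0.4968, -0.0124, 0.2882]
ee_rot: [[0.015, 1.0, -0.002], [1.0, -0.015, -0.0], [-0.0, -0.002, -1.0]]
ft_force: [-0.1, 0.6, -0.4]
opening: 0.0942
grasp_force: 0.0
```

```bash
python3 - <<'E'
from plant import env
from h import *
s=env.observe(); print(s["t"],s["eef_pos"],np.round(s["ee_rot"],3).tolist())
print(delta(s,[.543,-.1004,.28],-.6))
E
```

```text
1.475 [ 0.49676168 -0.01237405  0.28819969] [[0.015, 1.0, -0.002], [1.0, -0.015, -0.0], [-0.0, -0.002, -1.0]]
(array([-8.73,  4.76,  0.81]), np.float64(-0.3))
```

{"api": "step_arm", "payload": {"deltas": "-4.4 2.4 0.4 0 0 0 0; -8.7 4.8 0.8 0 0 0 0; -8.7 4.8 0.8 0 0 0 0; -8.7 4.8 6 0 0 0 0; -8.7 4.8 10 0 0 0 0"}}

```text
t: 2.1
eef_pos: [0.5424, -0.0952, 0.1878]
ee_rot: [[0.009, 1.0, -0.001], [1.0, -0.009, 0.0], [0.0, -0.001, -1.0]]
ft_force: [0.5, -0.4, -0.7]
opening: 0.0937
grasp_force: 0.0
```

{"api": "step_arm", "payload": {"deltas": "0 0 3 0 0 0 0; 0 0 6 0 0 0 0; 0 0 8.5 0 0 0 0; 0 0 9.8 0 0 0 0; 0 0 9.8 0 0 0 0"}}

```text
t: 2.72
eef_pos: [0.5429, -0.096, 0.0911]
ee_rot: [[0.01, 1.0, -0.001], [1.0, -0.01, 0.0], [0.0, -0.001, -1.0]]
ft_force: [0.5, 0.1, 0.4]
opening: 0.0942
grasp_force: 0.0
```

{"api": "step_arm", "payload": {"deltas": "-0.4 0 0.1 0 0 0 0; -0.4 0 0.1 0 0 0 0; -0.4 0 0.1 0 0 0 0.3; -0.4 0 0.1 0 0 0 0.6; -0.4 0 0.1 0 0 0 1"}}

```text
t: 3.35
eef_pos: [0.5431, -0.1009, 0.0903]
ee_rot: [[0.01, 1.0, 0.0], [1.0, -0.01, -0.0], [-0.0, 0.0, -1.0]]
ft_force: [0.1, 0.1, 0.2]
opening: 0.067
grasp_force: 0.0
```

{"api": "step_arm", "payload": {"deltas": "0 0 0 0 0 0 1; 0 0 0 0 0 0 1; 0 0 0 0 0 0 1; 0 0 0 0 0 0 1"}}

```text
t: 3.85
eef_pos: [0.5431, -0.1009, 0.0902]
ee_rot: [[0.01, 1.0, -0.0], [1.0, -0.01, 0.0], [0.0, -0.0, -1.0]]
ft_force: [-0.2, 0.3, 0.4]
opening: 0.0552
grasp_force: 30.0
```

{"api": "step_arm", "payload": {"deltas": "0 0 -1 0 0 0 1; 0 0 -4 0 0 0 1; 0 0 -8 0 0 0 1; -3 0 -8 0 0 0 1; -7 0 -8 0 0 0 1"}}

```text
t: 4.47
eef_pos: [0.5426, -0.1712, 0.1714]
ee_rot: [[0.009, 1.0, 0.001], [1.0, -0.009, -0.0], [-0.0, 0.001, -1.0]]
ft_force: [0.5, 0.4, -1.7]
opening: 0.0556
grasp_force: 30.0
```

{"api": "step_arm", "payload": {"deltas": "-5 0 0 0 0 0 1; -9 0 0 0 0 0 1; -12.5 0 0 0 0 0 1; -14 0 0 0 0 0 1; -14 0 0 0 0 0 1"}}

```text
t: 5.1
eef_pos: [0.5408, -0.311, 0.1702]
ee_rot: [[0.011, 1.0, -0.0], [1.0, -0.011, 0.0], [0.0, -0.0, -1.0]]
ft_force: [-0.7, -0.1, -2.0]
opening: 0.0554
grasp_force: 30.0
```

{"api": "step_arm", "payload": {"deltas": "0 0 3 0 0 0 1; 0 0 6 0 0 0 1; 0 0 8 0 0 0 1; 0 0 8.5 0 0 0 1; 0 0 8.7 0 0 0 1"}}

```text
t: 5.72
eef_pos: [0.5414, -0.3107, 0.0839]
ee_rot: [[0.01, 1.0, 0.001], [1.0, -0.01, -0.0], [-0.0, 0.001, -1.0]]
ft_force: [1.1, -0.3, -1.2]
opening: 0.0556
grasp_force: 30.0
```

{"api": "step_arm", "payload": {"deltas": "0 0 0 0 0 0 1; 0 0 0 0 0 0 1"}}

```text
t: 5.98
eef_pos: [0.5412, -0.311, 0.084]
ee_rot: [[0.01, 1.0, 0.001], [1.0, -0.01, -0.001], [-0.001, 0.001, -1.0]]
ft_force: [0.0, 0.1, -1.8]
opening: 0.0558
grasp_force: 30.0
```

{"api": "step_arm", "payload": {"deltas": "0 0 0.1 0 0 0 1; 0 0 0.1 0 0 0 1; 0 0 0.1 0 0 0 0.7; 0 0 0.1 0 0 0 0.3; 0 0 0.1 0 0 0 0"}}

```text
t: 6.6
eef_pos: [0.5409, -0.3109, 0.0822]
ee_rot: [[0.01, 1.0, 0.0], [1.0, -0.01, -0.0], [-0.0, 0.0, -1.0]]
ft_force: [0.5, 0.2, 1.1]
opening: 0.0724
grasp_force: 0.0
```

{"api": "step_arm", "payload": {"deltas": "0 0 0 0 0 0 0; 0 0 0 0 0 0 0; 0 0 0 0 0 0 0; 0 0 0 0 0 0 0"}}

```text
t: 7.1
eef_pos: [0.5409, -0.3108, 0.0822]
ee_rot: [[0.01, 1.0, -0.0], [1.0, -0.01, -0.0], [-0.0, -0.0, -1.0]]
ft_force: [-0.6, 0.2, -1.1]
opening: 0.0941
grasp_force: 0.0
```

{"api": "step_arm", "payload": {"deltas": "0 0 -3 0 0 0 0; 0 0 -8 0 0 0 0; 0 0 -13 0 0 0 0; 0 0 -17 0 0 0 0; 2 0 -17 0 0 0 0"}}

```text
t: 7.72
eef_pos: [0.5417, -0.2916, 0.2553]
ee_rot: [[0.012, 1.0, 0.005], [1.0, -0.012, -0.003], [-0.003, 0.005, -1.0]]
ft_force: [0.2, 1.0, -0.6]
opening: 0.0938
grasp_force: 0.0
```

{"api": "step_arm", "payload": {"deltas": "5 0 0 0 0 0 0; 11 0 0 0 0 0 0; 17 0 0 0 0 0 0; 23 0 0 0 0 0 0; 26.8 0 0 0 0 0 0"}}

```text
t: 8.35
eef_pos: [0.5431, -0.0198, 0.2511]
ee_rot: [[0.009, 1.0, -0.001], [1.0, -0.009, 0.0], [0.0, -0.001, -1.0]]
ft_force: [0.4, -0.6, 0.3]
opening: 0.0939
grasp_force: 0.0
```

{"api": "step_arm", "payload": {"deltas": "0 0 0 0 0 0 0; 0 0 0 0 0 0 0"}}

```text
t: 8.6
eef_pos: [0.5436, -0.0231, 0.2515]
ee_rot: [[0.01, 1.0, -0.001], [1.0, -0.01, -0.0], [-0.0, -0.001, -1.0]]
ft_force: [0.3, -1.5, -0.0]
opening: 0.094
grasp_force: 0.0
```

Aligned over the metal bottle; descend 16.1 cm and grip.

{"api": "step_arm", "payload": {"deltas": "0.1 0.1 4 0 0 0 0; 0.1 0.1 9 0 0 0 0; 0.1 0.1 13 0 0 0 0; 0.1 0.1 15.5 0 0 0 0; 0.1 0.1 16.1 0 0 0 0"}}

```text
t: 9.22
eef_pos: [0.5441, -0.0229, 0.0895]
ee_rot: [[0.012, 1.0, -0.003], [1.0, -0.012, 0.0], [0.0, -0.003, -1.0]]
ft_force: [0.7, 0.2, -0.7]
opening: 0.0937
grasp_force: 0.0
```

{"api": "step_arm", "payload": {"deltas": "0 0 0 0 0 0 0; 0 0 0 0 0 0 0.2; 0 0 0 0 0 0 0.4; 0 0 0 0 0 0 0.6; 0 0 0 0 0 0 1"}}

```text
t: 9.85
eef_pos: [0.545, -0.0218, 0.0914]
ee_rot: [[0.01, 1.0, 0.0], [1.0, -0.01, -0.0], [-0.0, 0.0, -1.0]]
ft_force: [1.2, 0.4, -0.2]
opening: 0.0574
grasp_force: 0.0
```

{"api": "step_arm", "payload": {"deltas": "0 0 0 0 0 0 1; 0 0 0 0 0 0 1; 0 0 0 0 0 0 1; 0 0 0 0 0 0 1; 0 0 0 0 0 0 1"}}

```text
t: 10.48
eef_pos: [0.545, -0.0218, 0.0912]
ee_rot: [[0.01, 1.0, 0.0], [1.0, -0.01, -0.0], [-0.0, 0.0, -1.0]]
ft_force: [-1.0, 0.7, 2.3]
opening: 0.0536
grasp_force: 30.0
```

{"api": "step_arm", "payload": {"deltas": "0 0 -1 0 0 0 1; 0 0 -5 0 0 0 1; 0 0 -10 0 0 0 1; 0 0 -15 0 0 0 1; 0 0 -18 0 0 0 1"}}

```text
t: 11.1
eef_pos: [0.545, -0.0219, 0.2742]
ee_rot: [[0.01, 1.0, 0.003], [1.0, -0.01, -0.0], [-0.0, 0.003, -1.0]]
ft_force: [0.8, -0.2, -2.5]
opening: 0.0533
grasp_force: 30.0
```

{"api": "step_arm", "payload": {"deltas": "-4 -1.5 0 0 0 0 1; -9 -3.5 0 0 0 0 1; -14 -5.4 0 0 0 0 1; -19 -7.4 0 0 0 0 1; -24 -9.3 0 0 0 0 1"}}

```text
t: 11.72
eef_pos: [0.4484, -0.2623, 0.2717]
ee_rot: [[0.01, 1.0, 0.0], [1.0, -0.01, -0.0], [-0.0, 0.0, -1.0]]
ft_force: [1.4, -1.1, -2.4]
opening: 0.0536
grasp_force: 30.0
```

{"api": "step_arm", "payload": {"deltas": "-3 -1 0 0 0 0 1; -4.9 -1.9 0 0 0 0 1; -4.9 -1.9 0 0 0 0 1; -4.9 -1.9 0 0 0 0 1"}}

```text
t: 12.22
eef_pos: [0.4301, -0.3091, 0.2714]
ee_rot: [[0.01, 1.0, 0.0], [1.0, -0.01, 0.0], [0.0, 0.0, -1.0]]
ft_force: [-0.1, 0.2, -2.0]
opening: 0.0534
grasp_force: 30.0
```

{"api": "step_arm", "payload": {"deltas": "0 0 5 0 0 0 1; 0 0 10 0 0 0 1; 0 0 15 0 0 0 1; 0 0 17.5 0 0 0 1; 0 0 18.4 0 0 0 1"}}

```text
t: 12.85
eef_pos: [0.43, -0.3086, 0.0861]
ee_rot: [[0.009, 1.0, -0.001], [1.0, -0.009, 0.001], [0.001, -0.001, -1.0]]
ft_force: [-0.4, 0.2, -2.2]
opening: 0.0534
grasp_force: 30.0
```

{"api": "step_arm", "payload": {"deltas": "0 0 0.1 0 0 0 1; 0 0 0.2 0 0 0 1; 0 0 0.3 0 0 0 1; 0 0 0.3 0 0 0 1"}}

```text
t: 13.35
eef_pos: [0.4301, -0.3098, 0.0846]
ee_rot: [[0.01, 1.0, 0.0], [1.0, -0.01, -0.0], [-0.0, 0.0, -1.0]]
ft_force: [0.6, -0.3, -3.3]
opening: 0.0536
grasp_force: 30.0
```

{"api": "step_arm", "payload": {"deltas": "0 0 0.1 0 0 0 1; 0 0 0.1 0 0 0 1; 0 0 0.1 0 0 0 0.7; 0 0 0.1 0 0 0 0.3; 0 0 0.1 0 0 0 0"}}

```text
t: 13.98
eef_pos: [0.4301, -0.3098, 0.0833]
ee_rot: [[0.01, 1.0, 0.0], [1.0, -0.01, -0.0], [-0.0, 0.0, -1.0]]
ft_force: [0.7, 0.9, -0.3]
opening: 0.0704
grasp_force: 0.0
```

{"api": "step_arm", "payload": {"deltas": "0 0 0 0 0 0 0; 0 0 0 0 0 0 0; 0 0 0 0 0 0 0; 0 0 0 0 0 0 0"}}

```text
t: 14.48
eef_pos: [0.4299, -0.3097, 0.0832]
ee_rot: [[0.01, 1.0, -0.0], [1.0, -0.01, 0.0], [0.0, -0.0, -1.0]]
ft_force: [0.7, 0.2, 0.2]
opening: 0.094
grasp_force: 0.0
```

{"api": "step_arm", "payload": {"deltas": "0 0 -3 0 0 0 0; 0 0 -8 0 0 0 0; 0 0 -13 0 0 0 0; 0 0 -17 0 0 0 0; 0 0 -17 0 0 0 0"}}

```text
t: 15.1
eef_pos: [0.4306, -0.3102, 0.2561]
ee_rot: [[0.01, 1.0, 0.004], [1.0, -0.01, -0.003], [-0.003, 0.004, -1.0]]
ft_force: [0.6, 0.9, -0.2]
opening: 0.094
grasp_force: 0.0
```

```bash
cat > look.py <<'E'
import sys
from plant import env
from h import *
for n in("top","side"):
    c=env.capture(n); cv2.imwrite(f"pics/{n}{sys.argv[1]}.png",c["image"][:,:,::-1]); np.savez(f"{n}{sys.argv[1]}.npz",**c)
s=env.observe();print(s["t"],s["eef_pos"],s["opening"])
E
python3 look.py 1
```

```text
15.2 [ 0.42976748 -0.30956161  0.25257322] 0.09404843934180282
```

View pics/top1.png

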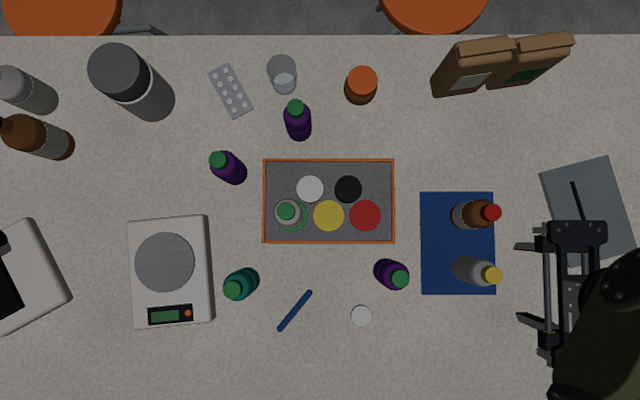

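Both bottles stand on the mat (amber around (470,213), metal around (472,270)). The red (365,215) and yellow (329,215) coasters are now bare, so I measure them and the jar.

```bash
python3 - <<'E'
from h import *
t=np.load("top1.npz");I=t["image"]
for n,bx,lo,hi,z in(("red",(345,195,385,235),(0,130,80),(8,255,255),.010),("yel",(308,195,348,235),(20,110,80),(34,255,255),.010),("black",(330,170,368,200),(0,0,0),(180,255,50),.058)):
    b=blob(I,bx,lo,hi); c=cv2.minEnclosingCircle(cv2.findNonZero(b[2])); e=np.array(c[0])+bx[:2]
    print(n,b[0],b[1],e,c[1],ray(t,b[0],z)[0],ray(t,e,z)[0])
from plant import env
print(delta(env.observe(),[.5945,-.0622,.20],-.6))
E
```

```text
red [364.63241107 215.26086957] 759 [364.72307777 215.23077011] 15.624756813049316 [ 0.54306807 -0.101114    0.01      ] [ 0.54313127 -0.10130867  0.01      ]
yel [328.13436693 215.12144703] 774 [328.0714283 215.0714283] 15.721202850341797 [ 0.54381778 -0.02317445  0.01      ] [ 0.5439254  -0.02304094  0.01      ]
black [347.8024911  187.99644128] 562 [347.4633503  188.84031487] 14.070951461791992 [ 0.5961245  -0.06193248  0.058     ] [ 0.59441272 -0.06122714  0.058     ]
(array([24.9 , 16.22,  5.26]), np.float64(0.0))
```

{"api": "step_arm", "payload": {"deltas": "4 2.6 0 0 0 0 0; 9 5.9 0 0 0 0 0; 14 9.1 0 0 0 0 0; 19 12.4 0 0 0 0 0; 23.5 15.4 0 0 0 0 0"}}

```text
t: 15.82
eef_pos: [0.5868, -0.0743, 0.2514]
ee_rot: [[0.01, 1.0, -0.003], [1.0, -0.01, 0.0], [0.0, -0.003, -1.0]]
ft_force: [1.2, -0.4, 0.6]
opening: 0.0941
grasp_force: 0.0
```

{"api": "step_arm", "payload": {"deltas": "1.4 0.9 0 0 0 0 0; 1.4 0.9 2 0 0 0 0; 1.4 0.9 6 0 0 0 0; 1.4 0.9 10 0 0 0 0; 1.4 0.9 10 0 0 0 0"}}

```text
t: 16.45
eef_pos: [0.5937, -0.0628, 0.1499]
ee_rot: [[0.011, 1.0, -0.007], [1.0, -0.011, 0.001], [0.001, -0.007, -1.0]]
ft_force: [0.6, -0.4, 0.7]
opening: 0.0939
grasp_force: 0.0
```

{"api": "step_arm", "payload": {"deltas": "0 0 0 0 0 0 0; 0 0 0 0 0 0 0"}}

```text
t: 16.7
eef_pos: [0.5961, -0.0627, 0.1549]
ee_rot: [[0.011, 1.0, 0.002], [1.0, -0.011, -0.0], [-0.0, 0.002, -1.0]]
ft_force: [0.1, -0.6, -0.0]
opening: 0.0939
grasp_force: 0.0
```

{"api": "step_arm", "payload": {"deltas": "0 -0.1 3 0 0 0 0; 0 -0.1 6 0 0 0 0; 0 -0.1 9 0 0 0 0; 0 -0.1 11 0 0 0 0; 0 -0.1 11.4 0 0 0 0"}}

```text
t: 17.32
eef_pos: [0.5944, -0.0624, 0.0388]
ee_rot: [[0.01, 1.0, -0.001], [1.0, -0.01, 0.0], [0.0, -0.001, -1.0]]
ft_force: [-0.3, 0.0, 0.5]
opening: 0.0939
grasp_force: 0.0
```

{"api": "step_arm", "payload": {"deltas": "0 0 0 0 0 0 0; 0 0 0 0 0 0 0"}}

```text
t: 17.58
eef_pos: [0.5951, -0.0625, 0.0404]
ee_rot: [[0.01, 1.0, 0.002], [1.0, -0.01, -0.0], [-0.0, 0.002, -1.0]]
ft_force: [0.0, -0.6, -0.1]
opening: 0.0943
grasp_force: 0.0
```

{"api": "step_arm", "payload": {"deltas": "0 0 0.2 0 0 0 0.1; 0 0 0.2 0 0 0 0.2; 0 0 0.2 0 0 0 0.3; 0 0 0.2 0 0 0 0.4; 0 0 0.2 0 0 0 1"}}

```text
t: 18.2
eef_pos: [0.5946, -0.0624, 0.0373]
ee_rot: [[0.01, 1.0, 0.0], [1.0, -0.01, -0.0], [-0.0, 0.0, -1.0]]
ft_force: [0.1, -0.3, 0.5]
opening: 0.0559
grasp_force: 30.0
```

{"api": "step_arm", "payload": {"deltas": "0 0 0 0 0 0 1; 0 0 0 0 0 0 1; 0 0 0 0 0 0 1; 0 0 0 0 0 0 1; 0 0 0 0 0 0 1"}}

```text
t: 18.82
eef_pos: [0.5945, -0.0624, 0.0372]
ee_rot: [[0.01, 1.0, 0.0], [1.0, -0.01, -0.0], [-0.0, 0.0, -1.0]]
ft_force: [0.4, -0.8, 1.2]
opening: 0.0549
grasp_force: 30.0
```

{"api": "step_arm", "payload": {"deltas": "0 0 -1 0 0 0 1; 0 0 -5 0 0 0 1; 0 0 -11 0 0 0 1; 0 0 -17 0 0 0 1; 0 0 -22 0 0 0 1"}}

```text
t: 19.45
eef_pos: [0.5943, -0.0623, 0.2604]
ee_rot: [[0.01, 1.0, 0.002], [1.0, -0.01, -0.0], [-0.0, 0.002, -1.0]]
ft_force: [-0.4, -0.0, -2.0]
opening: 0.0554
grasp_force: 30.0
```

{"api": "step_arm", "payload": {"deltas": "4 -1.6 0 0 0 0 1; 9 -3.6 0 0 0 0 1; 14 -5.7 0 0 0 0 1; 19 -7.7 0 0 0 0 1; 24 -9.7 0 0 0 0 1"}}

```text
t: 20.08
eef_pos: [0.4989, 0.18, 0.2578]
ee_rot: [[0.01, 1.0, 0.0], [1.0, -0.01, 0.0], [0.0, 0.0, -1.0]]
ft_force: [0.8, 0.2, -1.4]
opening: 0.0554
grasp_force: 30.0
```

{"api": "step_arm", "payload": {"deltas": "4 -1.6 0 0 0 0 1; 8 -3.3 0 0 0 0 1; 11 -4.5 0 0 0 0 1; 12.5 -5.1 0 0 0 0 1; 12.5 -5.1 0 0 0 0 1"}}

```text
t: 20.7
eef_pos: [0.4502, 0.3043, 0.2574]
ee_rot: [[0.009, 1.0, 0.0], [1.0, -0.009, -0.0], [-0.0, 0.0, -1.0]]
ft_force: [0.2, -0.3, -1.2]
opening: 0.0556
grasp_force: 30.0
```

```bash
python3 look.py 2;  python3 - <<'E'
from h import *
t=np.load("top1.npz");s=np.load("side1.npz")
def fit(c,box,seed,th,z):
    g=cv2.GaussianBlur(cv2.cvtColor(c["image"],cv2.COLOR_RGB2GRAY),(3,3),0)[box[1]:box[3],box[0]:box[2]]
    for h in th:
        n,l,st,_=cv2.connectedComponentsWithStats((g<h).astype(np.uint8),connectivity=4); i=l[seed[1]-box[1],seed[0]-box[0]]
        if not i: print(h,"no");continue
        k=max(cv2.findContours((l==i).astype(np.uint8),0,1)[0],key=len)[:,0]+box[:2]
        W=ray(c,cv2.convexHull(k)[:,0],z)[:,:2].astype(np.float32); q=cv2.minEnclosingCircle(W.reshape(-1,1,2)); e=cv2.fitEllipse(W); print(h,st[i,4],q,e)
fit(t,(120,210,220,335),(164,262),(120,130,135),.06)
fit(s,(240,295,372,390),(305,350),(90,100,110,120,130,140),.06)
E
```

```text
20.8 [0.45068992 0.30330839 0.25725672] 0.05583502809816963
120 2975 ((0.45130279660224915, 0.3037233352661133), 0.061197858303785324) ((0.45099323987960815, 0.30380499362945557), (0.12016277760267258, 0.12196274846792221), 17.955379486083984)
130 3050 ((0.4509301781654358, 0.30422553420066833), 0.06189141422510147) ((0.4509411156177521, 0.30406805872917175), (0.12179096043109894, 0.12340699881315231), 8.914804458618164)
135 3124 ((0.4513107240200043, 0.3044120967388153), 0.06259971112012863) ((0.4509517550468445, 0.3043176531791687), (0.12379448860883713, 0.124715156853199), 4.635563850402832)
90 no
100 4531 ((0.44926539063453674, 0.30672401189804077), 0.05995846912264824) ((0.4495118260383606, 0.3068469166755676), (0.11757612228393555, 0.11951757222414017), 27.554590225219727)
110 4838 ((0.44974568486213684, 0.30628377199172974), 0.06084931269288063) ((0.4498746693134308, 0.30629876255989075), (0.11928994208574295, 0.12148057669401169), 26.041231155395508)
120 4957 ((0.44982320070266724, 0.3058536946773529), 0.06149967014789581) ((0.4500444531440735, 0.30603697896003723), (0.12123796343803406, 0.12277065962553024), 22.944910049438477)
130 5109 ((0.45048490166664124, 0.3058605492115021), 0.06283611804246902) ((0.4502112567424774, 0.3055914044380188), (0.1228974312543869, 0.12509280443191528), 26.61547088623047)Traceback (most recent call last):
  File "<stdin>", line 11, in <module>
  File "<stdin>", line 9, in fit
cv2.error: OpenCV(4.12.0) /io/opencv/modules/imgproc/src/shapedescr.cpp:361: error: (-201:Incorrect size of input array) There should be at least 5 points to fit the ellipse in function 'fitEllipseNoDirect'
```

View pics/side2.png

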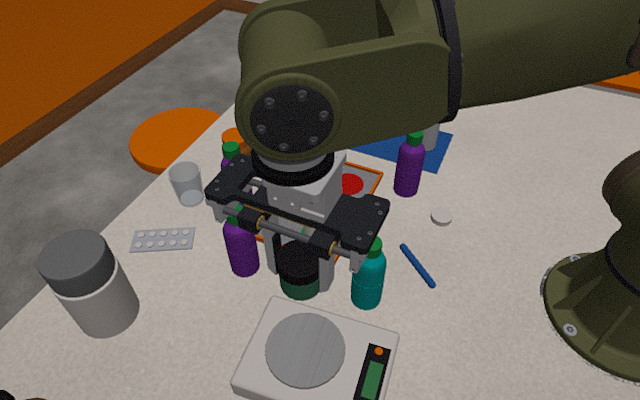

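The side view shows the jar held upright over the balance. Both cameras put the pan at (0.4507, 0.305), so I lower it gently.

{"api": "step_arm", "payload": {"deltas": "0.1 0 3 0 0 0 1; 0.1 0 7 0 0 0 1; 0.1 0 11 0 0 0 1; 0.1 0 14 0 0 0 1; 0.1 0 15.5 0 0 0 1"}}

```text
t: 21.42
eef_pos: [0.4504, 0.304, 0.1009]
ee_rot: [[0.012, 1.0, -0.001], [1.0, -0.012, -0.001], [-0.001, -0.001, -1.0]]
ft_force: [-0.5, -0.5, -1.4]
opening: 0.0554
grasp_force: 30.0
```

{"api": "step_arm", "payload": {"deltas": "0 0 0.3 0 0 0 1; 0 0 0.6 0 0 0 1; 0 0 0.8 0 0 0 1; 0 0 0.8 0 0 0 1"}}

```text
t: 21.92
eef_pos: [0.4505, 0.3052, 0.0946]
ee_rot: [[0.01, 1.0, 0.001], [1.0, -0.01, 0.0], [0.0, 0.001, -1.0]]
ft_force: [-0.3, 0.6, -0.8]
opening: 0.0554
grasp_force: 30.0
```

{"api": "step_arm", "payload": {"deltas": "0 0 0.1 0 0 0 1; 0 0 0.2 0 0 0 1; 0 0 0.2 0 0 0 1; 0 0 0.2 0 0 0 1"}}

```text
t: 22.42
eef_pos: [0.4503, 0.3051, 0.0922]
ee_rot: [[0.01, 1.0, -0.0], [1.0, -0.01, -0.0], [-0.0, -0.0, -1.0]]
ft_force: [-1.1, -0.0, -1.7]
opening: 0.0554
grasp_force: 30.0
```

{"api": "step_arm", "payload": {"deltas": "0 0 0.1 0 0 0 1; 0 0 0.1 0 0 0 1; 0 0 0.1 0 0 0 1"}}

```text
t: 22.8
eef_pos: [0.4504, 0.3052, 0.0913]
ee_rot: [[0.01, 1.0, 0.0], [1.0, -0.01, 0.0], [0.0, 0.0, -1.0]]
ft_force: [0.5, 0.0, -0.4]
opening: 0.0556
grasp_force: 30.0
```

Jar is at pan height (≈0–1 mm air); release gradually and rise.

{"api": "step_arm", "payload": {"deltas": "0 0 0 0 0 0 0.5; 0 0 0 0 0 0 0.4; 0 0 0 0 0 0 0.3; 0 0 0 0 0 0 0.15; 0 0 0 0 0 0 0"}}

```text
t: 23.42
eef_pos: [0.4503, 0.3051, 0.0912]
ee_rot: [[0.01, 1.0, 0.0], [1.0, -0.01, 0.0], [0.0, 0.0, -1.0]]
ft_force: [-0.2, -0.8, 0.4]
opening: 0.0824
grasp_force: 0.0
```

{"api": "step_arm", "payload": {"deltas": "0 0 0 0 0 0 0; 0 0 0 0 0 0 0; 0 0 0 0 0 0 0; 0 0 -2 0 0 0 0; 0 0 -6 0 0 0 0"}}

```text
t: 24.05
eef_pos: [0.4497, 0.3048, 0.1507]
ee_rot: [[0.01, 1.0, -0.003], [1.0, -0.01, -0.002], [-0.002, -0.003, -1.0]]
ft_force: [-0.5, 0.4, 0.2]
opening: 0.0943
grasp_force: 0.0
```

{"api": "step_arm", "payload": {"deltas": "0 0 -5 0 0 0 0; 0 0 -10 0 0 0 0; -4 0 -11 0 0 0 0; -10 0 -11 0 0 0 0; -16 0 -11 0 0 0 0"}}

```text
t: 24.68
eef_pos: [0.4483, 0.1437, 0.2613]
ee_rot: [[0.01, 1.0, 0.0], [1.0, -0.01, 0.0], [0.0, 0.0, -1.0]]
ft_force: [1.1, -1.1, 0.4]
opening: 0.0941
grasp_force: 0.0
```

{"api": "step_arm", "payload": {"deltas": "-6 0 0 0 0 0 0; -12 0 0 0 0 0 0; -18 0 0 0 0 0 0; -24 0 0 0 0 0 0; -30 0 0 0 0 0 0"}}

```text
t: 25.3
eef_pos: [0.4451, -0.1568, 0.2615]
ee_rot: [[0.01, 1.0, 0.001], [1.0, -0.01, -0.0], [-0.0, 0.001, -1.0]]
ft_force: [0.2, -0.2, -0.2]
opening: 0.0942
grasp_force: 0.0
```

```bash
python3 look.py 3;  python3 - <<'E'
from h import *
t=np.load("top3.npz");I=t["image"];bx=(140,235,190,290)
b=blob(I,bx,(0,0,0),(180,255,50)); c=cv2.minEnclosingCircle(cv2.findNonZero(b[2]));e=np.array(c[0])+bx[:2]
print("black",b[0],b[1],ray(t,b[0],.112)[0],ray(t,e,.112)[0],c[1])
from plant import env
print(delta(env.observe(),[.43,-.310,.26],-.6))
E
```

```text
25.4 [ 0.44490502 -0.15916301  0.26097739] 0.09397462304994973
black [157.25027809 263.02113459] 899 [0.45202162 0.29664974 0.112     ] [0.45124577 0.29584476 0.112     ] 18.854164123535156
(array([-15.1 ,  -1.26,   0.11]), np.float64(-0.3))
```

View pics/top3.png

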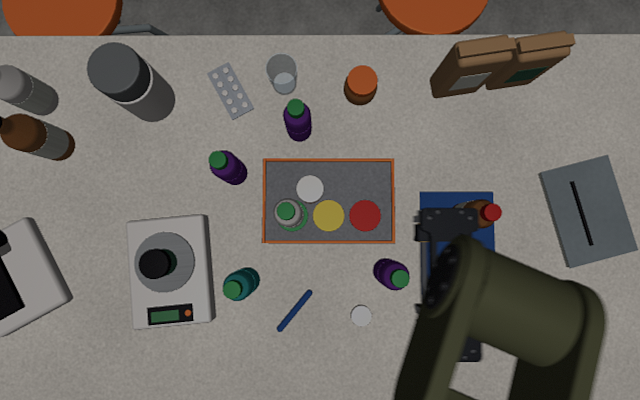

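{"api": "step_arm", "payload": {"deltas": "-4 -0.4 0 0 0 0 0; -9 -0.8 0 0 0 0 0; -13 -1.2 0 0 0 0 0; -15.1 -1.3 0 0 0 0 0; -15.1 -1.3 0 0 0 0 0"}}

```text
t: 26.02
eef_pos: [0.431, -0.3058, 0.2609]
ee_rot: [[0.011, 1.0, -0.0], [1.0, -0.011, 0.0], [0.0, -0.0, -1.0]]
ft_force: [0.0, 0.4, 0.0]
opening: 0.0941
grasp_force: 0.0
```

{"api": "step_arm", "payload": {"deltas": "0 0 0 0 0 0 0; 0 0 0 0 0 0 0"}}

```text
t: 26.28
eef_pos: [0.4313, -0.3046, 0.2614]
ee_rot: [[0.009, 1.0, 0.0], [1.0, -0.009, -0.0], [-0.0, 0.0, -1.0]]
ft_force: [-1.0, 1.1, 0.8]
opening: 0.0939
grasp_force: 0.0
```

```bash
python3 - <<'E'
from h import *
t=np.load("top3.npz");I=t["image"];bx=(125,235,190,290)
for h in(20,25,30,35):
    b=blob(I,bx,(0,0,0),(180,255,h)); c=cv2.minEnclosingCircle(cv2.findNonZero(b[2]));e=np.array(c[0])+bx[:2]
    print(h,b[0],b[1],ray(t,b[0],.112)[0],c[1])
s=np.load("side3.npz");J=s["image"];bx=(260,290,350,375)
for h in(20,30,40):
    b=blob(J,bx,(0,0,0),(180,255,h));print(b[0],b[1],ray(s,b[0],.107)[0])
cv2.imwrite("pics/jar3.png",cv2.resize(np.hstack([I[220:310,110:210],J[290:380,255:355]]),(800,360),interpolation=2)[:,:,::-1])
E
```

```text
20 [153.53818182 263.08727273] 550 [0.45194478 0.30349574 0.112     ] 16.62849998474121
25 [156.16748768 263.20197044] 812 [0.45170278 0.29863953 0.112     ] 18.36976432800293
30 [156.92652124 263.05510907] 871 [0.45196316 0.2972456  0.112     ] 18.66825294494629
35 [156.9569161  263.04988662] 882 [0.45197238 0.29718975 0.112     ] 18.66825294494629
[303.70782396 333.45843521] 818 [0.44956976 0.30688448 0.107     ]
[303.57566053 333.64931946] 1249 [0.44961159 0.30722686 0.107     ]
[303.5970255  335.33994334] 1412 [0.44844554 0.30955608 0.107     ]
```

View pics/jar3.png

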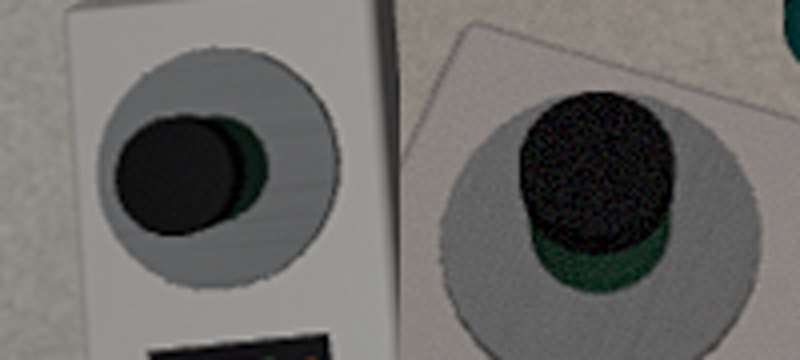

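Jar stands upright mid-pan: the lid measures (0.452,0.3035) from above and (0.450,0.307) from the side. Next is the metal bottle.

{"api": "step_arm", "payload": {"deltas": "-0.5 -0.1 4 0 0 0 0; -0.5 -0.1 9 0 0 0 0; -0.5 -0.1 14 0 0 0 0; -0.5 -0.1 17 0 0 0 0; -0.5 -0.1 17.8 0 0 0 0"}}

```text
t: 26.9
eef_pos: [0.4296, -0.3097, 0.0819]
ee_rot: [[0.01, 1.0, -0.002], [1.0, -0.01, 0.002], [0.002, -0.002, -1.0]]
ft_force: [0.1, -0.4, 0.5]
opening: 0.0938
grasp_force: 0.0
```

{"api": "step_arm", "payload": {"deltas": "0 0 0 0 0 0 0; 0 0 0 0 0 0 0"}}

```text
t: 27.15
eef_pos: [0.4306, -0.311, 0.0847]
ee_rot: [[0.01, 1.0, 0.002], [1.0, -0.01, -0.001], [-0.001, 0.002, -1.0]]
ft_force: [-0.0, 0.4, -0.6]
opening: 0.0938
grasp_force: 0.0
```

{"api": "step_arm", "payload": {"deltas": "0 0 0 0 0 0 0.2; 0 0 0 0 0 0 0.3; 0 0 0 0 0 0 0.4; 0 0 0 0 0 0 1; 0 0 0 0 0 0 1"}}

```text
t: 27.78
eef_pos: [0.4299, -0.3107, 0.0832]
ee_rot: [[0.01, 1.0, 0.0], [1.0, -0.01, -0.0], [-0.0, 0.0, -1.0]]
ft_force: [0.3, -0.3, -0.3]
opening: 0.0535
grasp_force: 30.0
```

{"api": "step_arm", "payload": {"deltas": "0 0 0 0 0 0 1; 0 0 0 0 0 0 1; 0 0 0 0 0 0 1; 0 0 0 0 0 0 1"}}

```text
t: 28.28
eef_pos: [0.4299, -0.3107, 0.0832]
ee_rot: [[0.01, 1.0, 0.0], [1.0, -0.01, -0.0], [-0.0, 0.0, -1.0]]
ft_force: [-1.3, -0.5, 0.3]
opening: 0.0532
grasp_force: 30.0
```

{"api": "step_arm", "payload": {"deltas": "0 0 -1 0 0 0 1; 0 0 -5 0 0 0 1; 0 0 -10 0 0 0 1; 0 0 -15 0 0 0 1; 0 0 -19 0 0 0 1"}}

```text
t: 28.9
eef_pos: [0.4298, -0.3105, 0.2759]
ee_rot: [[0.01, 1.0, 0.001], [1.0, -0.01, -0.001], [-0.001, 0.001, -1.0]]
ft_force: [0.6, -0.0, -3.3]
opening: 0.0534
grasp_force: 30.0
```

{"api": "step_arm", "payload": {"deltas": "4 1.6 0 0 0 0 1; 9 3.6 0 0 0 0 1; 14 5.6 0 0 0 0 1; 19 7.6 0 0 0 0 1; 24 9.6 0 0 0 0 1"}}

```text
t: 29.52
eef_pos: [0.5287, -0.0699, 0.2738]
ee_rot: [[0.01, 1.0, 0.0], [1.0, -0.01, -0.0], [-0.0, 0.0, -1.0]]
ft_force: [0.8, -1.1, -1.7]
opening: 0.0534
grasp_force: 30.0
```

{"api": "step_arm", "payload": {"deltas": "0 0 0 0 0 0 1; 0 0 0 0 0 0 1"}}

```text
t: 29.78
eef_pos: [0.5282, -0.0719, 0.2734]
ee_rot: [[0.01, 1.0, -0.0], [1.0, -0.01, -0.0], [-0.0, -0.0, -1.0]]
ft_force: [0.2, -0.6, -2.7]
opening: 0.0533
grasp_force: 30.0
```

{"api": "step_arm", "payload": {"deltas": "2.5 0.8 0 0 0 0 1; 4.9 1.6 0 0 0 0 1; 4.9 1.6 0 0 0 0 1; 4.9 1.6 5 0 0 0 1; 4.9 1.6 9 0 0 0 1"}}

```text
t: 30.4
eef_pos: [0.5443, -0.0245, 0.1819]
ee_rot: [[0.012, 1.0, -0.0], [1.0, -0.012, -0.0], [-0.0, -0.0, -1.0]]
ft_force: [0.5, -0.3, -3.1]
opening: 0.0532
grasp_force: 30.0
```

{"api": "step_arm", "payload": {"deltas": "0 0 3 0 0 0 1; 0 0 6 0 0 0 1; 0 0 8 0 0 0 1; 0 0 8.6 0 0 0 1; 0 0 8.6 0 0 0 1"}}

```text
t: 31.02
eef_pos: [0.545, -0.0237, 0.0977]
ee_rot: [[0.011, 1.0, 0.0], [1.0, -0.011, -0.0], [-0.0, 0.0, -1.0]]
ft_force: [0.3, -0.7, -1.5]
opening: 0.0536
grasp_force: 30.0
```

{"api": "step_arm", "payload": {"deltas": "0 0 0 0 0 0 1; 0 0 0 0 0 0 1"}}

```text
t: 31.28
eef_pos: [0.5452, -0.023, 0.0979]
ee_rot: [[0.01, 1.0, 0.001], [1.0, -0.01, -0.0], [-0.0, 0.001, -1.0]]
ft_force: [0.1, 0.1, -2.6]
opening: 0.0536
grasp_force: 30.0
```

Now 7.5 mm more down, then release.

{"api": "step_arm", "payload": {"deltas": "0 -0.1 0.3 0 0 0 1; 0 -0.1 0.6 0 0 0 1; 0 -0.1 0.6 0 0 0 1; 0 -0.1 0.6 0 0 0 1"}}

```text
t: 31.78
eef_pos: [0.5439, -0.0228, 0.0912]
ee_rot: [[0.01, 1.0, -0.0], [1.0, -0.01, -0.0], [-0.0, -0.0, -1.0]]
ft_force: [-0.4, -0.2, -3.4]
opening: 0.0532
grasp_force: 30.0
```

{"api": "step_arm", "payload": {"deltas": "0 0 0.1 0 0 0 1; 0 0 0.1 0 0 0 1; 0 0 0.1 0 0 0 1"}}

```text
t: 32.15
eef_pos: [0.544, -0.0228, 0.0902]
ee_rot: [[0.01, 1.0, 0.0], [1.0, -0.01, -0.0], [-0.0, 0.0, -1.0]]
ft_force: [1.0, -0.1, -2.1]
opening: 0.0536
grasp_force: 30.0
```

{"api": "step_arm", "payload": {"deltas": "0 0 0 0 0 0 0.5; 0 0 0 0 0 0 0.4; 0 0 0 0 0 0 0.2; 0 0 0 0 0 0 0; 0 0 0 0 0 0 0"}}

```text
t: 32.78
eef_pos: [0.544, -0.0229, 0.0903]
ee_rot: [[0.01, 1.0, 0.0], [1.0, -0.01, -0.0], [-0.0, 0.0, -1.0]]
ft_force: [0.2, 0.0, -1.0]
opening: 0.0831
grasp_force: 0.0
```

{"api": "step_arm", "payload": {"deltas": "0 0 0 0 0 0 0; 0 0 0 0 0 0 0; 0 0 0 0 0 0 0; 0 0 -4 0 0 0 0; 0 0 -8 0 0 0 0"}}

```text
t: 33.4
eef_pos: [0.5437, -0.0228, 0.171]
ee_rot: [[0.01, 1.0, -0.001], [1.0, -0.01, 0.0], [0.0, -0.001, -1.0]]
ft_force: [0.2, -0.3, 0.5]
opening: 0.0941
grasp_force: 0.0
```

{"api": "step_arm", "payload": {"deltas": "0 0 -5 0 0 0 0; 0 0 -8.5 0 0 0 0; -4 0 -8.5 0 0 0 0; -10 0 -8.5 0 0 0 0; -16 0 -8.5 0 0 0 0"}}

```text
t: 34.02
eef_pos: [0.5421, -0.1844, 0.2554]
ee_rot: [[0.01, 1.0, 0.0], [1.0, -0.01, -0.0], [-0.0, 0.0, -1.0]]
ft_force: [1.0, -0.0, -0.6]
opening: 0.094
grasp_force: 0.0
```

{"api": "step_arm", "payload": {"deltas": "-6 0 0 0 0 0 0; -11 0 0 0 0 0 0; -12.8 0 0 0 0 0 0; -12.8 0 0 0 0 0 0; -12.8 0 0 0 0 0 0"}}

```text
t: 34.65
eef_pos: [0.5413, -0.3094, 0.2553]
ee_rot: [[0.009, 1.0, 0.0], [1.0, -0.009, 0.0], [0.0, 0.0, -1.0]]
ft_force: [-0.2, -0.0, 0.3]
opening: 0.0941
grasp_force: 0.0
```

{"api": "step_arm", "payload": {"deltas": "-0.1 0 4 0 0 0 0; -0.1 0 9 0 0 0 0; -0.1 0 13.5 0 0 0 0; -0.1 0 16.5 0 0 0 0; -0.1 0 17.2 0 0 0 0"}}

```text
t: 35.28
eef_pos: [0.5407, -0.3101, 0.0818]
ee_rot: [[0.009, 1.0, -0.002], [1.0, -0.009, 0.002], [0.002, -0.002, -1.0]]
ft_force: [-0.9, -0.9, 0.9]
opening: 0.0941
grasp_force: 0.0
```

{"api": "step_arm", "payload": {"deltas": "0 0 0 0 0 0 0.1; 0 0 0 0 0 0 0.2; 0 0 0 0 0 0 0.3; 0 0 0 0 0 0 0.4; 0 0 0 0 0 0 1"}}

```text
t: 35.9
eef_pos: [0.541, -0.312, 0.0836]
ee_rot: [[0.01, 1.0, 0.0], [1.0, -0.01, -0.0], [-0.0, 0.0, -1.0]]
ft_force: [-0.9, 0.3, 2.2]
opening: 0.0554
grasp_force: 30.0
```

{"api": "step_arm", "payload": {"deltas": "0 0 0 0 0 0 1; 0 0 0 0 0 0 1; 0 0 0 0 0 0 1; 0 0 0 0 0 0 1"}}

```text
t: 36.4
eef_pos: [0.541, -0.3119, 0.0835]
ee_rot: [[0.01, 1.0, 0.0], [1.0, -0.01, -0.0], [-0.0, 0.0, -1.0]]
ft_force: [-1.6, 0.4, 5.6]
opening: 0.0557
grasp_force: 30.0
```

{"api": "step_arm", "payload": {"deltas": "0 0 -1 0 0 0 1; 0 0 -4 0 0 0 1; 0 0 -8 0 0 0 1; 4 0 -8 0 0 0 1; 8 0 -8 0 0 0 1"}}

```text
t: 37.02
eef_pos: [0.5415, -0.231, 0.1637]
ee_rot: [[0.011, 1.0, 0.0], [1.0, -0.011, -0.0], [-0.0, 0.0, -1.0]]
ft_force: [0.5, 0.4, -1.8]
opening: 0.0554
grasp_force: 30.0
```

{"api": "step_arm", "payload": {"deltas": "3 0 0 0 0 0 1; 7 0 0 0 0 0 1; 10.5 0 0 0 0 0 1; 12.9 0 0 0 0 0 1; 12.9 0 0 0 0 0 1"}}

```text
t: 37.65
eef_pos: [0.5431, -0.1017, 0.1635]
ee_rot: [[0.008, 1.0, -0.0], [1.0, -0.008, 0.0], [0.0, -0.0, -1.0]]
ft_force: [-0.3, -1.0, -1.9]
opening: 0.0554
grasp_force: 30.0
```

{"api": "step_arm", "payload": {"deltas": "0 0 0 0 0 0 1; 0 0 0 0 0 0 1"}}

```text
t: 37.9
eef_pos: [0.543, -0.1037, 0.1632]
ee_rot: [[0.011, 1.0, -0.0], [1.0, -0.011, -0.0], [-0.0, -0.0, -1.0]]
ft_force: [-0.6, 0.7, -1.8]
opening: 0.0557
grasp_force: 30.0
```

{"api": "step_arm", "payload": {"deltas": "0.1 0 2 0 0 0 1; 0.1 0 4 0 0 0 1; 0.1 0 6 0 0 0 1; 0.1 0 6.8 0 0 0 1; 0.1 0 7 0 0 0 1"}}

```text
t: 38.52
eef_pos: [0.5431, -0.1022, 0.0932]
ee_rot: [[0.011, 1.0, -0.0], [1.0, -0.011, 0.0], [0.0, -0.0, -1.0]]
ft_force: [0.2, 0.3, -1.3]
opening: 0.0553
grasp_force: 30.0
```

{"api": "step_arm", "payload": {"deltas": "0 0 0 0 0 0 1; 0 0 0 0 0 0 1; 0 0 0 0 0 0 1"}}

```text
t: 38.9
eef_pos: [0.5433, -0.1019, 0.0936]
ee_rot: [[0.01, 1.0, 0.001], [1.0, -0.01, -0.0], [-0.0, 0.001, -1.0]]
ft_force: [0.8, -0.5, -2.0]
opening: 0.0555
grasp_force: 30.0
```

{"api": "step_arm", "payload": {"deltas": "0 0 0.2 0 0 0 1; 0 0 0.3 0 0 0 1; 0 0 0.3 0 0 0 1; 0 0 0.3 0 0 0 1"}}

```text
t: 39.4
eef_pos: [0.5431, -0.1019, 0.0906]
ee_rot: [[0.01, 1.0, 0.0], [1.0, -0.01, -0.0], [-0.0, 0.0, -1.0]]
ft_force: [-3.5, -0.2, 5.4]
opening: 0.0559
grasp_force: 30.0
```

{"api": "step_arm", "payload": {"deltas": "0 0 0 0 0 0 0.5; 0 0 0 0 0 0 0.4; 0 0 0 0 0 0 0.2; 0 0 0 0 0 0 0; 0 0 0 0 0 0 0"}}

```text
t: 40.02
eef_pos: [0.5431, -0.1018, 0.0901]
ee_rot: [[0.01, 1.0, 0.0], [1.0, -0.01, 0.0], [0.0, 0.0, -1.0]]
ft_force: [0.7, 0.2, -0.3]
opening: 0.0831
grasp_force: 0.0
```

{"api": "step_arm", "payload": {"deltas": "0 0 0 0 0 0 0; 0 0 0 0 0 0 0; 0 0 0 0 0 0 0; 0 0 -4 0 0 0 0; 0 0 -8 0 0 0 0"}}

```text
t: 40.65
eef_pos: [0.5429, -0.1018, 0.171]
ee_rot: [[0.01, 1.0, -0.001], [1.0, -0.01, 0.0], [0.0, -0.001, -1.0]]
ft_force: [0.5, 1.0, 0.2]
opening: 0.0942
grasp_force: 0.0
```

{"api": "step_arm", "payload": {"deltas": "0 0 -5 0 0 0 0; 0 0 -9 0 0 0 0; -4 0 -9 0 0 0 0; -10 0 -9 0 0 0 0; -16 0 -9 0 0 0 0"}}

```text
t: 41.28
eef_pos: [0.5413, -0.2634, 0.2604]
ee_rot: [[0.01, 1.0, 0.0], [1.0, -0.01, -0.0], [-0.0, 0.0, -1.0]]
ft_force: [1.5, 0.3, 0.8]
opening: 0.094
grasp_force: 0.0
```

{"api": "step_arm", "payload": {"deltas": "-5 0 0 0 0 0 0; -9 0 0 0 0 0 0; -12 0 0 0 0 0 0; -12 0 0 0 0 0 0; -12 0 0 0 0 0 0"}}

```text
t: 41.9
eef_pos: [0.5403, -0.3811, 0.2601]
ee_rot: [[0.01, 1.0, -0.0], [1.0, -0.01, 0.0], [0.0, -0.0, -1.0]]
ft_force: [0.2, 0.4, 0.4]
opening: 0.0941
grasp_force: 0.0
```

```bash
python3 look.py 4;  python3 - <<'E'
from h import *
t=np.load("top4.npz");I=t["image"]
for n,bx,lo,hi,h in(("redcap",(360,195,390,222),(0,150,100),(6,255,255),.160),("yelcap",(315,198,345,222),(22,120,120),(32,255,255),.155),("grncap",(270,198,300,222),(45,100,60),(80,255,255),.165)):
    b=blob(I,bx,lo,hi);print(n,b[0],b[1],ray(t,b[0],h)[0])
J=np.load("side4.npz")["image"]
cv2.imwrite("pics/fin.png",cv2.resize(np.hstack([I[140:320,110:410],J[110:290,220:420]]),(800,288),interpolation=2)[:,:,::-1])
E
```

```text
42.0 [ 0.54052084 -0.38074874  0.26048629] 0.09402053985092837
redcap [375. 211.] 225 [ 0.54326739 -0.10077653  0.16      ]
yelcap [330.17030568 210.99126638] 229 [ 0.54402886 -0.02250719  0.155     ]
grncap [285.22317597 210.63090129] 233 [0.54450945 0.05580926 0.165     ]
```

View pics/fin.png

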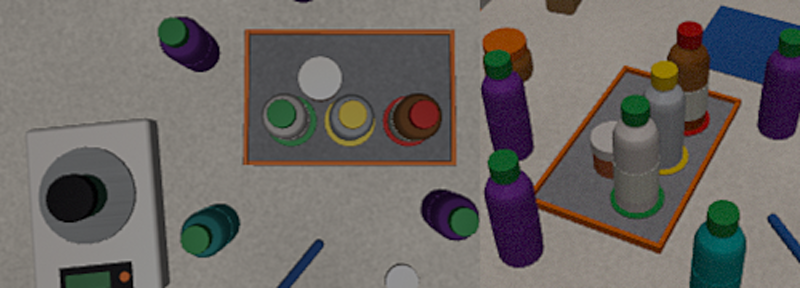

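All three bottles stand upright on their own coasters (caps within 1 mm of the coaster centres), the jar is on the pan, and the arm is clear. Handing in.

```bash
python3 -c "
from plant import env
print(env.close_job())"
```

```text
the job is handed in; nothing more can be done
None
```

The job is handed in (no verdict came back): in the last pictures the black-lidded jar stands upright mid-pan, both moved bottles are back on their coasters with caps about 1 mm from centre, and the white-lidded jar and white bottle were never touched.

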